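# Put the ledge things back on their own stands

## Robot

A 7-joint arm with a two-finger parallel gripper is mounted at the origin on the work surface. World frame = base frame: x ahead of the robot, y to its left, z up, the work surface at z = 0. Lengths are in m, angles in rad, forces in N, time in s.
With the tool pointing down it reaches from about 0.425 to 0.825 m from the base axis. Payload 3.6 kg.
Tool frame: the origin (TCP) lies at the very end of the fingers, on their centre line; the grasp point (between the pads) lies 19 mm behind it; z points along the fingers, y is the direction in which the jaws open and shut (so a half turn about z gives the same grasp; the last joint's range is limited). The gripper opens to 85 mm and grips with 20 to 120 N. Pads are 22 mm wide; open, the fingers measure 114 mm over their backs; the gripper's body (76 mm by 85 mm) begins 54 mm behind the grasp point. The pads swing forward as they close: fully open they stand 13 mm farther back than shut.
Start: joints at [1.103, 0.615, -0.013, 1.423, 0.008, 1.103, -0.04], TCP at [0.277, -0.588, 0.207] pointing down, gripper open.
Joint ranges: [-3.12, 3.12], [-0.3, 2.06], [-1.34, 1.32], [0.26, 2.42], [-1.36, 4.5], [0.01, 1.98], [-2.84, 2.84]. Speed limits (rad/s): [2.79, 2.79, 3.14, 3.14, 3.14, 3.14, 3.14].

## Interface

Orientations are given as a unit quaternion [x, y, z, w].
In Python, from plant import telemetry, vision, order, finder gives the robot as it stands. The module is installed in compiled form; this text tells all that it offers.
- The arm moves only by the tool servo_tool, never from a script. Its argument "commands" is one flat list of numbers, 4 for each row, row after row: the shift along the tool's x, y, z in m, then the turn about the tool's z in rad. In form: [dx, dy, dz, twist, dx, dy, dz, twist, ...]. A call has 1 to 10 rows; each row shifts and turns the commanded pose from where the row before left it, along the tool's axes as they then stand; what a row does not reach is not made up. A row lasts 1/8 s, in which the tool goes at most 62.5 mm and 10.7 degrees, less where a joint would pass 70% of its speed; a pose out of reach is approached as far as the arm can. A call is refused whole if a number of a shift passes 0.0625 or a number of a turn 0.188, either way. A call with a gripper value outside its range is refused whole. "claw" is the opening, from -1 (shut) to 1 (fully open), set as the call begins (left out, the last holds). The fingers move at their own pace and stop on an object; "squeeze" is the grip in N (left out, the last holds). Time passes only in rows, so rows that do not move let the fingers close. It gives the time, the measured TCP pose, the force and the opening at its end, in the units of the state.
- telemetry.observe(): the state, without advancing time (a new reading comes with each control period).
- vision.grab_frame(name): name is "side" or "top"; returns a dict with "frame" (400x640x3 uint8, red, green, blue), "mtx" (3x3 intrinsics, pixels), "R" (3x3) and "t" (3): a world point X has camera coordinates R X + t. Camera axes: x right, y down, z forward; pixel columns grow to the right and rows downward; lengths in m; the calibration is good to about 2 mm. A picture is of the moment at which its call begins. There is no depth.
- order.job_done(): hands the job in, once; it reports no verdict.
Trained networks look in a picture, given as the dict that the camera call returned (one of the last four; its "shot" number tells which), for a name from the list of things; names that differ only in an ending like _2 or _b are one class to them, and where a whole thing is asked for, a point or a joint stands for the part that bears it (a point fixed in the world has none). Each returns a list of dicts, best first, with "p" (0 to 1); they miss things now and then, are a little off and sometimes report something else, mostly with a low value. They report only what shows in the picture. A call takes as long as a camera call. They do not tell look-alikes from the thing itself.
- finder.outline_of(label, picture): "pixels" (400x640 bool, what is visible of it).
- finder.pinpoint(label, picture): "position" ([x, y, z] in m, in world coordinates, good to about 4 mm: a listed point, or the origin of a listed thing).
The state is a dict: "time_s": time; "q": joint angles; "qd": joint speeds; "effort": joint torques, N m; "tcp_pos": TCP position; "eef_rot": TCP orientation; "contact_force": force on the tool from outside, world axes, zero at the start; "ft_torque": the same for the moment, N m; "finger_gap": opening from 0.0 (shut) to 1.0 (fully open).
Only numpy, scipy, OpenCV 4.12 (cv2) and the standard library are available. Lean on these libraries where they do the work, as an engineer would, in place of code of your own. Each camera call takes 0.05 s, during which the arm holds its last target. There are 200 camera calls.

## Task

The four things on the balcony ledge have been put back on each other's stands: move the potted cactus to the round clay saucer, the pegs tin to the slatted wooden stand, the lidded glass jar to the six-sided cork mat and the soap bar into the oblong soap dish, lying lengthwise in it. Each must end up standing upright in the middle of its own stand; the bare grey tile is free for parking a thing meanwhile. Never tip one over, and set them down gently rather than letting them drop.

Things in the scene. Friction and masses are not known exactly. Their poses are not given: they have to be found in the camera images.
- cactus_pot: Loose terracotta flowerpot with a green ball cactus, about 0.22 kg, 84 mm high in all. The pot tapers from 44 mm diameter at the foot to 54 mm at 44 mm up, then has an upright rim band of 62 mm diameter from 44 to 64 mm up (grip it there); the cactus is 40 mm across and stands 20 mm out of the rim. Origin: centre of the underside, z up.
- pegs_tin: Loose open stainless tin, an upright cylinder of 62 mm diameter and 75 mm height with wooden clothes pegs standing in it (up to 9 mm above its rim), about 0.20 kg. Origin: centre of the underside, z up.
- glass_jar: Loose closed glass jar, a cylinder of 60 mm diameter up to 66 mm height, then a shoulder and a 52 mm wide metal lid from 74 to 92 mm up, about 0.26 kg. Origin: centre of the underside, z up.
- soap_bar: Loose laundry soap bar, 86 mm (its x) by 52 mm (its y) by 32 mm high, about 0.15 kg, lying flat. Origin: centre of the underside, z up.
- clay_saucer: Fixed round terracotta saucer, 136 mm across, flat floor 10 mm above the ledge (inside width at least 114 mm), rim 16 mm above the ledge. The cactus pot's own stand. Origin: centre of the underside, on the ledge; z up.
- slat_stand: Fixed square stand of five wooden slats, 116 by 116 mm, flat top 10 mm above the ledge. The pegs tin's own stand. Origin: centre of the underside; x along the slats, z up.
- cork_mat: Fixed six-sided cork mat, 116 mm across its flats, flat top 10 mm above the ledge. The glass jar's own stand. Origin: centre of the underside, z up.
- soap_dish: Fixed oblong white ceramic soap dish, 136 mm (its x) by 90 mm (its y) outside, inside 128 by 82 mm, flat floor 10 mm above the ledge, rim 14 mm above the ledge. The soap bar's own place, its long side along the dish's long side, either way round. Origin: centre of the underside, z up.
- bare_tile: Fixed plain grey square tile, 112 by 112 mm, flat top 10 mm above the ledge, empty at the start: a free place to park a thing. At the start each of the other four stands carries one wrong thing. Other things lie between the stands (under 40 mm high) and farther out (taller). Origin: centre of the underside, z up.
Not all that is in view belongs to the job. Of the things like the soap_bar, leave any that is purple; of the rest the smaller one is meant.

How it is judged:
At the end, for the whole second after the job is handed in: Pot on saucer, tin on slatted stand, jar on cork mat, soap in dish: each within 15 mm of its stand's middle, underside within 4 mm of the standing surface, upright within 0.1 rad, released, at rest; soap's long side within 0.25 rad of the dish's, either way round (horizontal distance between cactus_pot and clay_saucer below 0.015 m and z of cactus_pot in the frame of clay_saucer between 0.006 and 0.014 m and angle between each of cactus_pot, pegs_tin, glass_jar, soap_bar's own z axis and vertical below 0.1 rad and linear speed of each of cactus_pot, pegs_tin, glass_jar, soap_bar below 0.02 m/s and angular speed of each of cactus_pot, pegs_tin, glass_jar, soap_bar below 0.3 rad/s and horizontal distance between pegs_tin and slat_stand below 0.015 m and z of pegs_tin in the frame of slat_stand between 0.006 and 0.014 m and horizontal distance between glass_jar and cork_mat below 0.015 m and z of glass_jar in the frame of cork_mat between 0.006 and 0.014 m and horizontal distance between soap_bar and soap_dish below 0.015 m and z of soap_bar in the frame of soap_dish between 0.006 and 0.014 m and angle between the x axis of soap_bar and the x axis of soap_dish, either way round below 0.25 rad); the robot touches nothing.
It fails at once if one of the four things is tipped over (more than 0.6 rad) (angle between any of cactus_pot, pegs_tin, glass_jar, soap_bar's own z axis and vertical above 0.6 rad).
It fails at once if one of the four things is dropped or knocked flying (faster than 0.6 m/s, as after a fall of about 20 mm, with no finger on it) ((linear speed of cactus_pot above 0.6 m/s and contact force between the fingers and cactus_pot below 0.01 N) or (linear speed of pegs_tin above 0.6 m/s and contact force between the fingers and pegs_tin below 0.01 N) or (linear speed of glass_jar above 0.6 m/s and contact force between the fingers and glass_jar below 0.01 N) or (linear speed of soap_bar above 0.6 m/s and contact force between the fingers and soap_bar below 0.01 N)).
It also fails if it takes over 134 s, if anything falls off the work surface, if the arm or the gripper's body presses on something with over 40 N, if the wrist force passes 120 N, or if a joint passes its speed limit or range.

## Working session

There is one attempt and no reset: what is moved stays moved. The work goes in short steps, Python scripts to look and compute and a tool call to move; the robot and the scene stay as the last step left them, time stands still between calls to the robot, and variables do not carry over. Pictures are saved under pics/ and viewed, about 12 in all and at most 16, crops included, and the job is handed in when it is done.

Besides the shell and the picture viewer there is one more tool, called as name(argument=value, ...), one argument or row to a line, values as JSON. servo_tool: Moves the arm, as the interface text tells. Its arguments: {"type":"object","properties":{"commands":{"type":"array","items":{"type":"number"}},"claw":{"type":"number"},"squeeze":{"type":"number"}},"required":["commands"]}

```bash
mkdir -p pics; cat > a.py <<'E'
import cv2,numpy as np
from plant import telemetry,vision,order,finder
T=["cactus_pot","pegs_tin","glass_jar","soap_bar","clay_saucer","slat_stand","cork_mat","soap_dish","bare_tile"]
def save(d,n,crop=None,s=1):
    f=d["frame"]
    if crop: f=f[crop[1]:crop[3],crop[0]:crop[2]]
    cv2.imwrite("pics/"+n,cv2.resize(np.ascontiguousarray(f[:,:,::-1]),None,fx=s,fy=s,interpolation=cv2.INTER_CUBIC))
def proj(d,X):
    c=d["R"]@np.array(X)+d["t"];p=d["mtx"]@c;return p[:2]/p[2]
def ray(d,uv,z):
    r=d["R"].T@np.linalg.inv(d["mtx"])@np.array([uv[0],uv[1],1.]);c=-d["R"].T@d["t"]
    return c+r*(z-c[2])/r[2]
E
python3 - <<'E'
from a import *
for n in ["top","side"]:
    d=vision.grab_frame(n);save(d,n+"0.png",s=1.25)
    print(n,"cam",-d["R"].T@d["t"])
    for t in T:
        for r in finder.pinpoint(t,d)[:4]:
            print(t,round(r["p"],2),np.round(r["position"],3),np.round(proj(d,r["position"])))
s=telemetry.observe();print({k:np.round(v,3) for k,v in s.items()})
E
```

```text
top cam [0.40157034 0.02025889 0.93295573]
cactus_pot 0.67 [ 0.654 -0.022  0.013] [325. 116.]
pegs_tin 0.58 [0.449 0.161 0.006] [244. 204.]
glass_jar 0.76 [ 0.619 -0.259  0.008] [426. 133.]
soap_bar 0.78 [0.296 0.176 0.002] [236. 271.]
soap_bar 0.68 [ 0.437 -0.114  0.013] [365. 210.]
soap_bar 0.64 [ 0.262 -0.233  0.001] [415. 287.]
clay_saucer 0.8 [ 0.614 -0.262 -0.001] [426. 136.]
slat_stand 0.72 [ 0.441 -0.113 -0.001] [363. 209.]
slat_stand 0.59 [ 0.437 -0.116  0.013] [365. 210.]
bare_tile 0.57 [ 0.608  0.267 -0.001] [200. 135.]
side cam [0.08592959 0.64643316 0.53080354]
cactus_pot 0.73 [ 0.655 -0.019  0.006] [259. 191.]
pegs_tin 0.72 [0.448 0.16  0.008] [288. 262.]
glass_jar 0.67 [ 0.618 -0.257  0.014] [323. 154.]
soap_bar 0.74 [ 0.268 -0.228  0.001] [444. 197.]
soap_bar 0.73 [0.294 0.178 0.001] [358. 302.]
soap_bar 0.62 [ 0.44  -0.119  0.014] [358. 194.]
clay_saucer 0.64 [ 0.615 -0.256  0.001] [324. 159.]
slat_stand 0.68 [ 0.439 -0.119 -0.001] [359. 199.]
slat_stand 0.66 [0.448 0.157 0.008] [289. 261.]
cork_mat 0.65 [ 0.655 -0.021 -0.001] [260. 194.]
soap_dish 0.76 [0.456 0.16  0.001] [285. 264.]
bare_tile 0.96 [ 0.604  0.267 -0.004] [187. 272.]
{'time_s': np.float64(1.0), 'q': array([ 1.103,  0.615, -0.013,  1.423,  0.008,  1.103, -0.04 ]), 'qd': array([-0.001,  0.   ,  0.   , -0.   , -0.   , -0.   , -0.001]), 'effort': array([ 0.0000e+00, -4.6911e+01,  2.5900e-01, -1.7134e+01,  1.0000e-02,
        2.0000e-03, -0.0000e+00]), 'tcp_pos': array([ 0.277, -0.588,  0.207]), 'eef_rot': array([0.976, 0.219, 0.   , 0.   ]), 'contact_force': array([-0.51 ,  0.337, -0.057]), 'ft_torque': array([ 0.051, -0.025,  0.034]), 'finger_gap': np.float64(1.002)}
```

View pics/top0.png

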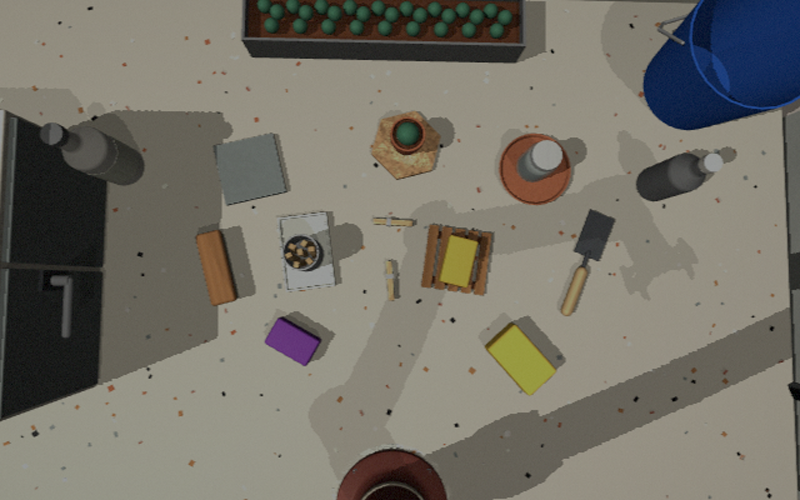

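View pics/side0.png

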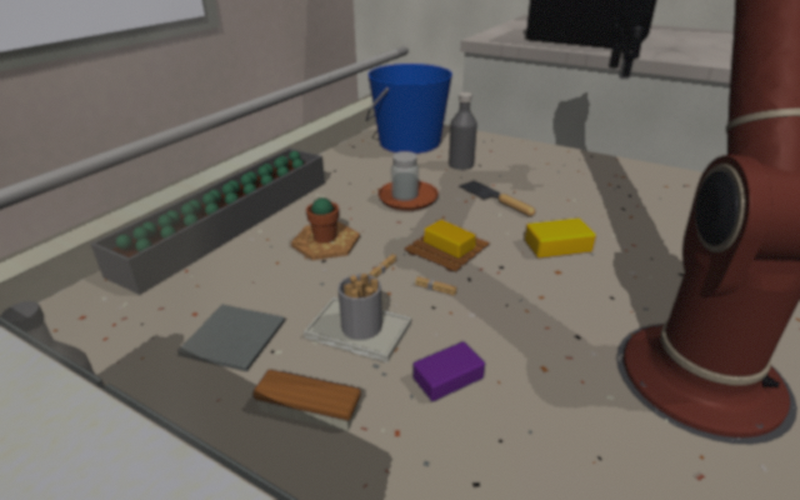

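The soap look-alikes in the top picture are purple (236,271), the large yellow block (415,287), the small yellow block on the slats (365,210) and the orange-brown block (173,214). The small yellow one on the slatted stand is the one I want. The jar is on the saucer, the pot on the cork, the tin in the dish, and the tile is empty. Next I'll fit exact poses.

```bash
python3 - <<'E'
from a import *
d=vision.grab_frame("top"); vis=d["frame"].copy()
def pts(m,z):
    c=max(cv2.findContours(m.astype(np.uint8),cv2.RETR_EXTERNAL,cv2.CHAIN_APPROX_NONE)[0],key=cv2.contourArea)[:,0,:]
    return np.array([ray(d,p,z)[:2] for p in c],np.float32),c
for t,z in [("clay_saucer",.016),("slat_stand",.010),("cork_mat",.010),("soap_dish",.014),("bare_tile",.010),("soap_bar",.042),("pegs_tin",.01),("cactus_pot",.01),("glass_jar",.01)]:
    o=finder.outline_of(t,d)
    for r in o[:4]:
        P,c=pts(r["pixels"],z)
        h=cv2.convexHull(P); b=cv2.minAreaRect(h*1000); bx=cv2.boxPoints(b)/1000
        e1,e2=bx[1]-bx[0],bx[2]-bx[1]; L=e1 if np.linalg.norm(e1)>np.linalg.norm(e2) else e2
        print(t,round(r["p"],2),"rect c",np.round(np.array(b[0])/1000,4),"size",np.round(b[1],1),"longyaw",round(float(np.arctan2(L[1],L[0])%np.pi),3),"circ",np.round(np.array(cv2.minEnclosingCircle(h*1000)[0]+(cv2.minEnclosingCircle(h*1000)[1],)),1))
        cv2.drawContours(vis,[c[:,None,:]],-1,(255,0,255),1)
# yellow blobs by colour
hsv=cv2.cvtColor(d["frame"],cv2.COLOR_RGB2HSV); m=cv2.inRange(hsv,(24,140,60),(36,255,255))
n,l,s,cc=cv2.connectedComponentsWithStats(m)
for i in range(1,n):
    if s[i,4]>150:
        P,c=pts(l==i,.042); b=cv2.minAreaRect(P*1000); bx=cv2.boxPoints(b)
        e1,e2=bx[1]-bx[0],bx[2]-bx[1]; L=e1 if np.linalg.norm(e1)>np.linalg.norm(e2) else e2
        print("yellow",np.round(b[0],1),np.round(b[1],1),np.arctan2(L[1],L[0])%np.pi,cc[i])
d["frame"]=vis; save(d,"fit.png",(140,80,480,300),2.3)
E
```

```text
clay_saucer 0.84 rect c [ 0.6115 -0.2614] size [129.  131.4] longyaw 1.583 circ [ 612.1 -261.4   66.8]
slat_stand 0.59 rect c [ 0.4435 -0.1159] size [121.3 120.6] longyaw 1.45 circ [ 443.5 -115.3   79.2]
cork_mat 0.88 rect c [ 0.6551 -0.0225] size [117.3 132.8] longyaw 2.853 circ [655.1 -23.2  66.5]
soap_dish 0.71 rect c [0.4558 0.1578] size [135.6  90.7] longyaw 0.138 circ [455.6 159.1  79.8]
bare_tile 0.97 rect c [0.6065 0.2647] size [114.1 113.6] longyaw 0.246 circ [605.5 264.1  76.3]
bare_tile 0.34 rect c [ 0.4442 -0.1161] size [116.2 114.2] longyaw 1.413 circ [ 443.  -116.1   76.9]
soap_bar 0.8 rect c [ 0.2696 -0.2242] size [119.1  71.1] longyaw 0.723 circ [ 269.3 -223.2   65.1]
soap_bar 0.79 rect c [ 0.4397 -0.113 ] size [54.8 85. ] longyaw 2.92 circ [ 439.8 -114.2   47.3]
soap_bar 0.62 rect c [0.2991 0.1741] size [86.3 54.9] longyaw 1.056 circ [298.6 174.5  47.5]
pegs_tin 0.71 rect c [ 0.4413 -0.1189] size [58.1 91.8] longyaw 2.886 circ [ 442.2 -117.9   50.6]
pegs_tin 0.68 rect c [0.4546 0.1641] size [66.  74.7] longyaw 1.581 circ [454.5 163.6  38.7]
cactus_pot 0.56 rect c [ 0.6756 -0.0251] size [67.7 66.6] longyaw 0.79 circ [673.8 -23.7  35.9]
glass_jar 0.84 rect c [ 0.63  -0.272] size [62.7 93.1] longyaw 2.358 circ [ 629.4 -272.7   46.7]
yellow [ 439.9 -113.7] [50.2 82.4] 2.9052281 [366.24548736 208.63056558]
yellow [ 267.  -224.9] [111.   65.1] 0.73159635 [417.01218687 287.91604604]
```

View pics/fit.png

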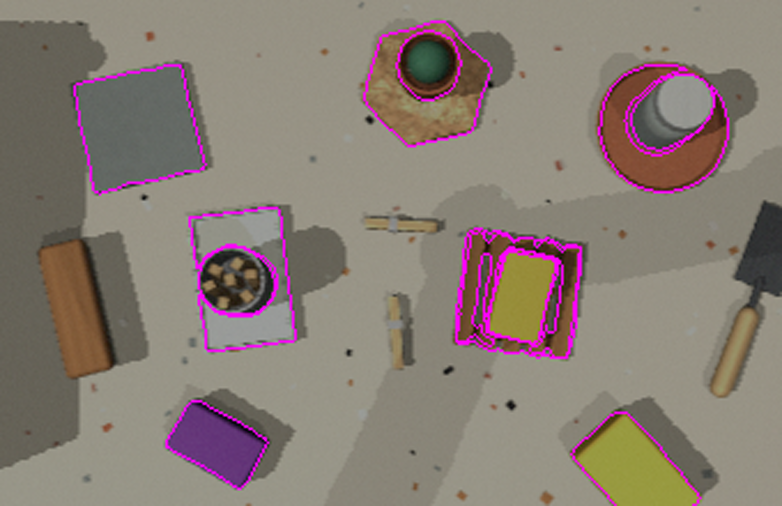

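The segmentation matches every stand and thing. I'll make the first move (yaw to 0, toward the jar) and refine the thing poses alongside it.

servo_tool(
  commands=[0,0,0,0.147,0,0,0,0.147,0,0,0,0.147,0.043,-0.041,0,0,0.043,-0.041,0,0,0.043,-0.041,0,0,0.043,-0.041,0,0,0.043,-0.041,0,0,0.043,-0.041,0,0],
  claw=1,
  squeeze=40,
)

```text
time_s: 2.62
tcp_pos: [0.5368, -0.3405, 0.207]
eef_rot: [1.0, -0.0, 0.0, 0.0]
contact_force: [1.0, -0.1, 0.8]
finger_gap: 1.0
```

```bash
cat >> a.py <<'E'
from scipy.optimize import minimize
PROF={"glass_jar":[(.03,0),(.03,.066),(.026,.074),(.026,.092)],"pegs_tin":[(.031,0),(.031,.075)],"cactus_pot":[(.022,0),(.027,.044),(.031,.044),(.031,.064),(.02,.064),(.018,.075),(.001,.084)]}
def fit(t,d,x0,zb):
    r=finder.outline_of(t,d)
    g=proj(d,[*x0,zb+.03]); best=None
    for o in r:
        ys,xs=np.nonzero(o["pixels"])
        if np.hypot(xs.mean()-g[0],ys.mean()-g[1])<25: best=o["pixels"];break
    if best is None: return None
    a=np.linspace(0,2*np.pi,40)
    def cost(p):
        P=np.array([proj(d,[p[0]+q*np.cos(k),p[1]+q*np.sin(k),zb+z]) for q,z in PROF[t] for k in a])
        m=np.zeros((1600,2560),np.uint8);cv2.fillConvexPoly(m,cv2.convexHull(((P+.5)*4).astype(np.float32)).astype(np.int32),1)
        m=cv2.resize(m.astype(np.float32),(640,400),interpolation=cv2.INTER_AREA)
        return np.abs(m-best).sum()
    s=minimize(cost,x0,method="Nelder-Mead",options=dict(initial_simplex=[x0,[x0[0]+.006,x0[1]],[x0[0],x0[1]+.006]],maxiter=50))
    return np.round(s.x,4),round(float(s.fun)),int(best.sum())
E
python3 - <<'E'
from a import *
s=telemetry.observe();print(s["time_s"],s["tcp_pos"],s["eef_rot"],s["q"])
for n in ["top","side"]:
    d=vision.grab_frame(n)
    for t,x in [("glass_jar",[.6185,-.258]),("cactus_pot",[.6545,-.02]),("pegs_tin",[.449,.16])]: print(n,t,fit(t,d,x,.01))
E
```

```text
2.625 [ 0.53676626 -0.34052039  0.20695052] [ 9.99999940e-01 -1.09931909e-04  2.78693977e-04  1.72277207e-04] [ 0.47634929  0.59212229  0.09370986  1.47132383 -0.05924187  1.08025503
 -0.9889393 ]
top glass_jar (array([ 0.6177, -0.255 ]), 78, 858)
top cactus_pot (array([ 0.6582, -0.0216]), 38, 684)
top pegs_tin (array([0.4509, 0.157 ]), 32, 808)
side glass_jar (array([ 0.6167, -0.2594]), 109, 715)
side cactus_pot (array([ 0.6568, -0.022 ]), 67, 744)
side pegs_tin (array([0.4491, 0.1568]), 66, 1634)
```

servo_tool(
  commands=[0.04,-0.0415,0,0,0.04,-0.042,0,0,0,0,0.04,0,0,0,0.03,0,0,0,0,0],
)

```text
time_s: 3.65
tcp_pos: [0.6126, -0.2591, 0.1341]
eef_rot: [1.0, -0.001, -0.003, -0.001]
contact_force: [-0.7, -0.0, 0.5]
finger_gap: 1.0
```

```bash
python3 - <<'E'
from a import *
d=vision.grab_frame("side");save(d,"s1.png",(200,40,440,220),3)
E
```

```text
(no output)
```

View pics/s1.png

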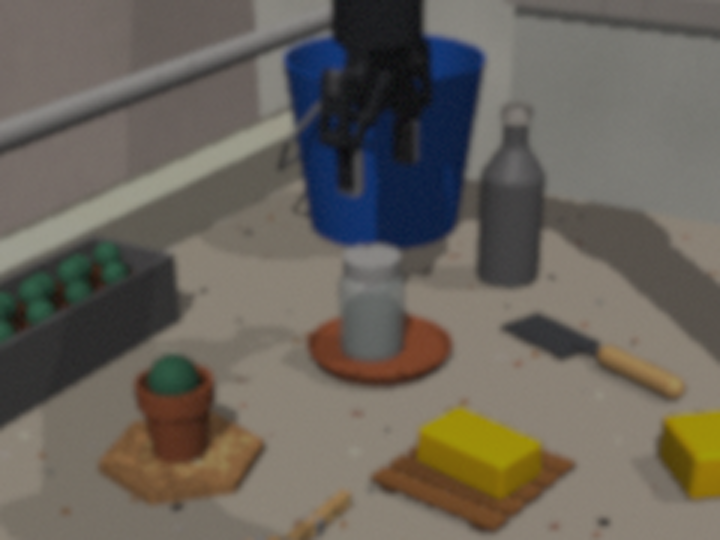

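servo_tool(
  commands=[0.002,-0.001,0.02,0,0,0,0.02,0,0,0,0.02,0,0,0,0,0],
)

```text
time_s: 4.2
tcp_pos: [0.6171, -0.2582, 0.0772]
eef_rot: [1.0, -0.001, -0.0, 0.0]
contact_force: [0.2, 0.9, 0.2]
finger_gap: 1.003
```

servo_tool(
  commands=[0,-0.001,0.02,0,0,0,0.019,0,0,0,0,0],
)

```text
time_s: 4.58
tcp_pos: [0.6165, -0.2563, 0.0368]
eef_rot: [1.0, -0.0, -0.001, -0.0]
contact_force: [-0.2, -0.1, 0.7]
finger_gap: 1.003
```

servo_tool(
  commands=[0,0,0,0,0,0,0,0,0,0,0,0,0,0,0,0,0,0,0,0],
  claw=-1,
)

```text
time_s: 5.2
tcp_pos: [0.6184, -0.2564, 0.0394]
eef_rot: [1.0, 0.0, 0.001, 0.0]
contact_force: [-1.1, 2.5, 5.5]
finger_gap: 0.677
```

servo_tool(
  commands=[0,0,0,0,0,0,-0.01,0,0,0,-0.02,0,0,0,-0.04,0,0,0,-0.05,0,0,0,0,0],
)

```text
time_s: 5.95
tcp_pos: [0.6203, -0.2581, 0.1628]
eef_rot: [1.0, -0.0, 0.005, 0.002]
contact_force: [0.1, 0.3, -2.3]
finger_gap: 0.675
```

```bash
python3 - <<'E'
from a import *
s=telemetry.observe();print(s["tcp_pos"],s["contact_force"],s["finger_gap"])
d=vision.grab_frame("side");save(d,"s2.png",(200,40,440,220),3)
E
```

```text
[ 0.62028593 -0.25812149  0.16283049] [ 0.1102393   0.3269663  -2.29984231] 0.6751015106920933
```

View pics/s2.png

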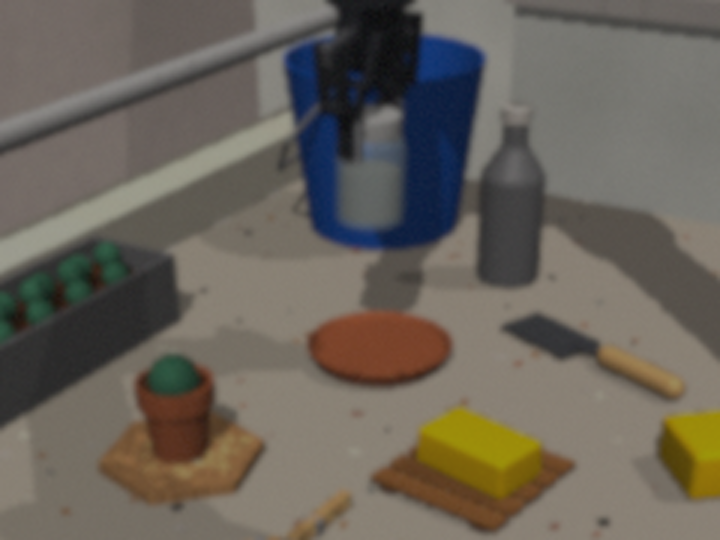

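servo_tool(
  commands=[-0.0013,-0.03,0,0,-0.0013,-0.05,0,0,-0.0013,-0.06,0,0,-0.0013,-0.06,0,0,-0.0013,-0.06,0,0,-0.0013,-0.06,0,0,-0.0013,-0.06,0,0,-0.0013,-0.06,0,0,-0.0013,-0.05,0,0,-0.0013,-0.032,0,0],
)

```text
time_s: 7.25
tcp_pos: [0.6016, 0.2692, 0.1549]
eef_rot: [1.0, 0.002, -0.003, 0.0]
contact_force: [0.4, -0.4, -3.7]
finger_gap: 0.673
```

servo_tool(
  commands=[0,0,0.03,0,0,0,0.03,0,0,0,0.02,0,0,0,0,0],
)

```text
time_s: 7.75
tcp_pos: [0.6012, 0.2642, 0.0736]
eef_rot: [1.0, -0.0, -0.004, 0.002]
contact_force: [-0.3, 0.2, -2.0]
finger_gap: 0.676
```

servo_tool(
  commands=[0.002,0,0.015,0,0.001,0,0.01,0,0,0,0.005,0,0,0,0,0],
)

```text
time_s: 8.25
tcp_pos: [0.6072, 0.2655, 0.0474]
eef_rot: [1.0, -0.0, -0.0, 0.0]
contact_force: [-0.0, -0.3, -2.6]
finger_gap: 0.676
```

servo_tool(
  commands=[0,0,0.004,0,0,0,0.003,0,0,0,0,0],
)

```text
time_s: 8.62
tcp_pos: [0.6073, 0.2656, 0.0406]
eef_rot: [1.0, -0.0, -0.0, 0.0]
contact_force: [-0.0, -0.8, -2.7]
finger_gap: 0.677
```

servo_tool(
  commands=[0,0,0.002,0,0,0,0,0],
)

```text
time_s: 8.88
tcp_pos: [0.608, 0.2658, 0.0395]
eef_rot: [1.0, -0.0, 0.001, -0.0]
contact_force: [-0.1, 0.1, 1.1]
finger_gap: 0.678
```

servo_tool(
  commands=[0,0,0,0,0,0,0,0,0,0,0,0,0,0,0,0,0,0,-0.03,0,0,0,-0.04,0,0,0,-0.04,0,0,0,0,0],
  claw=1,
)

```text
time_s: 9.88
tcp_pos: [0.6102, 0.2666, 0.1531]
eef_rot: [1.0, -0.0, 0.004, -0.002]
contact_force: [0.7, -0.1, 0.2]
finger_gap: 1.002
```

servo_tool(
  commands=[0.0085,0.035,0,0,0.008,0.055,0,0,0.008,0.06,0,0,0.008,0.06,0,0,0.009,0.047,0,0,0.008,0.03,0,0,0,0,0,0],
)

```text
time_s: 10.75
tcp_pos: [0.6563, -0.0264, 0.1475]
eef_rot: [1.0, -0.003, -0.001, 0.001]
contact_force: [-0.1, 0.5, 0.0]
finger_gap: 1.003
```

```bash
python3 - <<'E'
from a import *
s=telemetry.observe();print(s["tcp_pos"],s["finger_gap"])
for n in ["side","top"]:
    d=vision.grab_frame(n)
    print(n,fit("glass_jar",d,[.607,.2655],.01),fit("cactus_pot",d,[.657,-.0215],.01))
    if n=="side": save(d,"s3.png",(120,60,420,285),2.5)
E
```

```text
[ 0.65634676 -0.02636179  0.14749182] 1.0029187192009006
side (array([0.6055, 0.2666]), 108, 1849) (array([ 0.6583, -0.0214]), 102, 708)
top (array([0.608 , 0.2647]), 63, 910) None
```

View pics/s3.png

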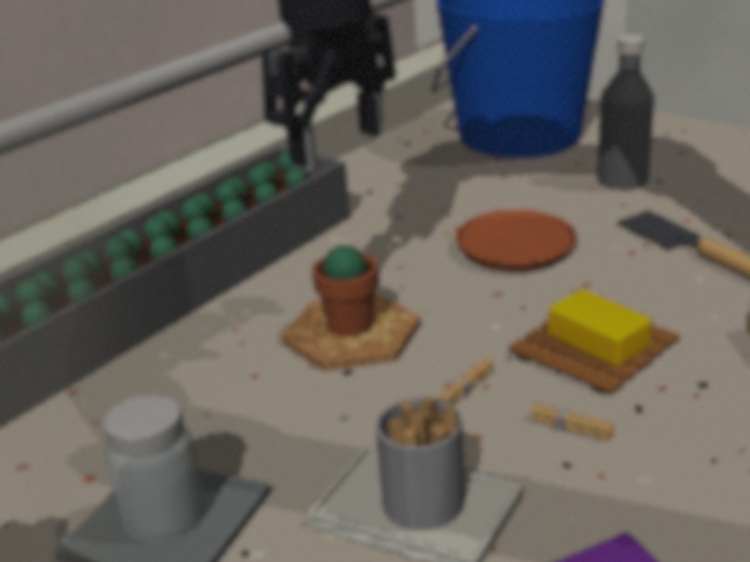

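The jar stands on the tile and the gripper is over the pot.

servo_tool(
  commands=[0.001,-0.001,0.025,0,0,0,0.025,0,0,0,0.01,0,0,0,0,0],
)

```text
time_s: 11.55
tcp_pos: [0.6576, -0.0196, 0.0883]
eef_rot: [1.0, 0.0, -0.001, -0.0]
contact_force: [0.1, -0.4, -0.4]
finger_gap: 1.002
```

servo_tool(
  commands=[0,0.0015,0.025,0,0,0,0.015,0,0,0,0.009,0,0,0,0,0],
)

```text
time_s: 12.05
tcp_pos: [0.6578, -0.0217, 0.0394]
eef_rot: [1.0, 0.0, -0.0, -0.0]
contact_force: [0.1, 0.3, 0.0]
finger_gap: 1.002
```

servo_tool(
  commands=[0,0,0,0,0,0,0,0,0,0,0,0,0,0,0,0,0,0,0,0,0,0,0,0],
  claw=-1,
)

```text
time_s: 12.8
tcp_pos: [0.6588, -0.0217, 0.041]
eef_rot: [1.0, 0.0, 0.001, -0.0]
contact_force: [0.6, -0.4, 5.1]
finger_gap: 0.684
```

servo_tool(
  commands=[0,0,-0.01,0,0,0,-0.02,0,0,0,-0.04,0,0,0,-0.03,0,0,0,0,0],
)

```text
time_s: 13.42
tcp_pos: [0.6595, -0.0222, 0.1421]
eef_rot: [1.0, -0.0, 0.003, 0.0]
contact_force: [-0.7, -0.7, -2.8]
finger_gap: 0.681
```

```bash
python3 - <<'E'
from a import *
s=telemetry.observe();print(s["tcp_pos"],s["contact_force"],s["finger_gap"])
d=vision.grab_frame("side");save(d,"s4.png",(180,60,420,240),2.5)
E
```

```text
[ 0.65953892 -0.02222399  0.14209956] [-0.73147608 -0.65069008 -2.8093138 ] 0.6806988471310629
```

View pics/s4.png

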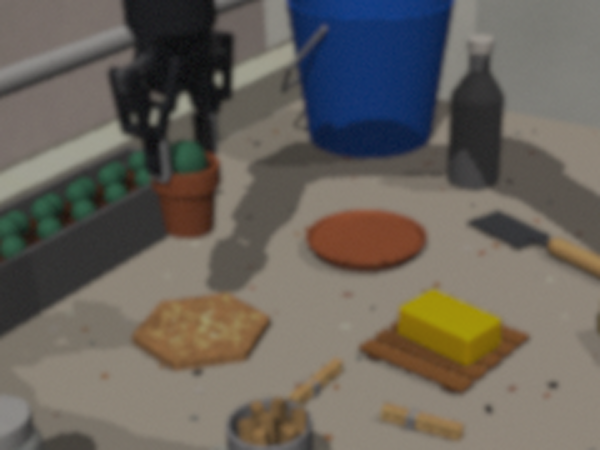

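The pot is held upright. Moving it to the saucer.

servo_tool(
  commands=[-0.008,0.03,0,0,-0.008,0.045,0,0,-0.008,0.05,0,0,-0.008,0.05,0,0,-0.008,0.04,0,0,-0.006,0.025,0,0,0,0,0.03,0,0,0,0.03,0,0,0,0.02,0,0,0,0,0],
)

```text
time_s: 14.72
tcp_pos: [0.6085, -0.2604, 0.0553]
eef_rot: [1.0, -0.0, -0.004, -0.002]
contact_force: [-0.7, 1.3, -2.2]
finger_gap: 0.685
```

```bash
python3 - <<'E'
from a import *
s=telemetry.observe();print(s["tcp_pos"],s["contact_force"])
d=vision.grab_frame("top")
o=finder.outline_of("clay_saucer",d)[0]["pixels"];c=cv2.convexHull(max(cv2.findContours(o.astype(np.uint8),0,1)[0],key=cv2.contourArea))[:,0]
# use image before? cork hull now free
o=finder.outline_of("cork_mat",d)[0]["pixels"];c=max(cv2.findContours(o.astype(np.uint8),0,1)[0],key=cv2.contourArea)[:,0]
P=np.array([ray(d,p,.01)[:2] for p in c],np.float32);print("cork",cv2.minEnclosingCircle(P*1000),cv2.moments(P*1000)["m10"]/cv2.moments(P*1000)["m00"],cv2.moments(P*1000)["m01"]/cv2.moments(P*1000)["m00"])
E
```

```text
[ 0.60846939 -0.26044684  0.0552554 ] [-0.66190944  1.2808655  -2.17247512]
cork ((655.6124267578125, -21.69730567932129), 66.6446304321289) 655.6242117225664 -21.74420194089225
```

servo_tool(
  commands=[0.001,0,0.006,0,0,0,0.004,0,0,0,0,0],
)

```text
time_s: 15.25
tcp_pos: [0.6126, -0.2617, 0.0494]
eef_rot: [1.0, -0.0, -0.0, -0.0]
contact_force: [-0.9, -0.3, -2.6]
finger_gap: 0.69
```

servo_tool(
  commands=[0,0,0.004,0,0,0,0.003,0,0,0,0,0],
)

```text
time_s: 15.62
tcp_pos: [0.6126, -0.2617, 0.0423]
eef_rot: [1.0, -0.0, -0.0, -0.0]
contact_force: [0.8, -0.5, -2.9]
finger_gap: 0.688
```

servo_tool(
  commands=[0,0,0.0015,0,0,0,0.001,0,0,0,0,0],
)

```text
time_s: 16.0
tcp_pos: [0.6134, -0.262, 0.0412]
eef_rot: [1.0, -0.0, 0.001, 0.0]
contact_force: [-1.3, 0.8, 2.7]
finger_gap: 0.687
```

servo_tool(
  commands=[0,0,0,0,0,0,0,0,0,0,0,0,0,0,0,0,0,0,-0.03,0,0,0,-0.04,0,0,0,-0.04,0],
  claw=1,
)

```text
time_s: 16.88
tcp_pos: [0.6127, -0.2618, 0.1512]
eef_rot: [1.0, -0.0, -0.0, -0.0]
contact_force: [0.8, -0.4, 0.3]
finger_gap: 0.998
```

servo_tool(
  commands=[0,-0.03,0,0,0,-0.05,0,0,0,-0.06,0,0,0,-0.06,0,0,0,-0.06,0,0,0,-0.06,0,0,0,-0.06,0,0,0,-0.06,0,0,-0.005,-0.05,0,0,0,-0.037,0,0],
)

```text
time_s: 18.12
tcp_pos: [0.6068, 0.2688, 0.1502]
eef_rot: [1.0, 0.002, -0.0, -0.001]
contact_force: [0.6, -0.3, 0.3]
finger_gap: 0.999
```

servo_tool(
  commands=[0,0,0,0,0,0,0.02,0,0,0,0.02,0,0,0,0,0],
)

```text
time_s: 18.62
tcp_pos: [0.607, 0.2627, 0.1086]
eef_rot: [1.0, -0.001, -0.002, 0.001]
contact_force: [0.4, 0.5, 1.0]
finger_gap: 1.002
```

Down to z 0.038, grip and lift.

servo_tool(
  commands=[0,-0.001,0.025,0,0,0,0.025,0,0,0,0.02,0,0,0,0,0,0,0,0,0],
)

```text
time_s: 19.25
tcp_pos: [0.609, 0.2662, 0.0413]
eef_rot: [1.0, -0.0, 0.001, -0.0]
contact_force: [0.2, -0.2, 0.5]
finger_gap: 0.998
```

servo_tool(
  commands=[0,0,0,0,0,0,0,0,0,0,0,0,0,0,0,0,0,0,0,0,0,0,0,0],
  claw=-1,
)

```text
time_s: 20.0
tcp_pos: [0.6087, 0.2666, 0.0421]
eef_rot: [1.0, -0.0, 0.001, -0.001]
contact_force: [-1.3, -0.5, 4.7]
finger_gap: 0.669
```

servo_tool(
  commands=[0,0,-0.01,0,0,0,-0.02,0,0,0,-0.03,0,0,0,-0.03,0,0,0,0,0],
)

```text
time_s: 20.62
tcp_pos: [0.6097, 0.2667, 0.1329]
eef_rot: [1.0, -0.0, 0.003, -0.001]
contact_force: [0.8, 0.9, -3.2]
finger_gap: 0.674
```

servo_tool(
  commands=[0.008,0.03,0,0,0.008,0.055,0,0,0.008,0.06,0,0,0.008,0.06,0,0,0.008,0.053,0,0,0.008,0.03,0,0,0,0,0.03,0,0,0,0.03,0,0,0,0.01,0,0,0,0,0],
)

```text
time_s: 21.88
tcp_pos: [0.6549, -0.0217, 0.0588]
eef_rot: [1.0, 0.0, -0.001, -0.0]
contact_force: [0.4, -0.1, -3.1]
finger_gap: 0.673
```

servo_tool(
  commands=[0,0,0,0,0,0,0,0],
)

```text
time_s: 22.12
tcp_pos: [0.6569, -0.0219, 0.0616]
eef_rot: [1.0, -0.0, 0.001, 0.0]
contact_force: [1.0, -0.5, -2.7]
finger_gap: 0.671
```

servo_tool(
  commands=[0,0,0.008,0,0,0,0.005,0,0,0,0.003,0,0,0,0.002,0,0,0,0,0],
)

```text
time_s: 22.75
tcp_pos: [0.656, -0.0219, 0.0424]
eef_rot: [1.0, -0.0, 0.0, -0.0]
contact_force: [-0.8, 0.3, -2.4]
finger_gap: 0.671
```

servo_tool(
  commands=[0,0,0.002,0,0,0,0,0],
)

```text
time_s: 23.0
tcp_pos: [0.6559, -0.0219, 0.0422]
eef_rot: [1.0, -0.0, 0.0, -0.0]
contact_force: [-3.7, -0.4, 6.7]
finger_gap: 0.671
```

Contact made. I'll release, rise, and check.

servo_tool(
  commands=[0,0,0,0,0,0,0,0,0,0,0,0,0,0,0,0,0,0,-0.03,0,0,0,-0.04,0,0,0,-0.04,0,0,0,0,0],
  claw=1,
)

```text
time_s: 24.0
tcp_pos: [0.6588, -0.0221, 0.1544]
eef_rot: [1.0, -0.0, 0.004, 0.0]
contact_force: [-0.0, 0.1, 0.1]
finger_gap: 1.003
```

servo_tool(
  commands=[-0.03,-0.03,0,0,-0.044,-0.036,0,0,-0.044,-0.038,0,0,-0.044,-0.038,0,0,-0.044,-0.038,0,0,0,0,0,0],
)

```text
time_s: 24.75
tcp_pos: [0.4451, 0.1619, 0.1494]
eef_rot: [1.0, 0.005, -0.003, -0.001]
contact_force: [0.8, -0.8, -0.1]
finger_gap: 1.001
```

```bash
python3 - <<'E'
from a import *
s=telemetry.observe();print(s["tcp_pos"],s["finger_gap"],np.round(s["q"],2))
for n in ["side","top"]:
    d=vision.grab_frame(n)
    print(n,fit("glass_jar",d,[.656,-.022],.01),fit("cactus_pot",d,[.612,-.2615],.01),fit("pegs_tin",d,[.45,.158],.01))
    save(d,n+"5.png",(150,80,460,290),2)
    if n=="side":
      for t in ["clay_saucer","cork_mat"]: print([(round(r["p"],2),np.round(r["position"],4)) for r in finder.pinpoint(t,d)])
E
```

```text
[0.44514023 0.16194617 0.14938003] 1.0014455478180382 [-0.44  0.42  0.07  1.99 -0.05  0.73 -1.9 ]
side (array([ 0.662 , -0.0249]), 843, 255) (array([ 0.611 , -0.2617]), 52, 564) (array([0.4489, 0.1572]), 59, 1631)
[(0.58, array([ 6.154e-01, -2.583e-01,  5.000e-04])), (0.52, array([ 0.4385, -0.1173,  0.0119]))]
[(0.78, array([ 0.6526, -0.0193,  0.0026]))]
top (array([ 0.6548, -0.0226]), 71, 763) (array([ 0.6128, -0.2616]), 41, 724) (array([0.4386, 0.1412]), 571, 223)
```

View pics/side5.png

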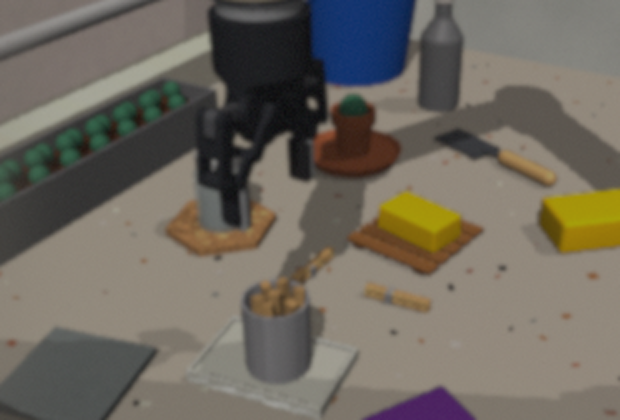

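Pot and jar are in place, each within 2 mm of its stand centre. Now the tin.

servo_tool(
  commands=[0,0,0.02,0,0,0,0.02,0,0,0,0.01,0,0,0,0,0],
)

```text
time_s: 25.75
tcp_pos: [0.4498, 0.1579, 0.0998]
eef_rot: [1.0, -0.0, -0.001, 0.0]
contact_force: [-0.3, 0.4, 0.1]
finger_gap: 1.002
```

servo_tool(
  commands=[0,0,0.025,0,0,0,0.025,0,0,0,0.015,0,0,0,0,0,0,0,0,0],
)

```text
time_s: 26.38
tcp_pos: [0.4508, 0.1584, 0.0362]
eef_rot: [1.0, -0.0, 0.001, -0.0]
contact_force: [0.6, -0.4, 0.7]
finger_gap: 0.997
```

servo_tool(
  commands=[0,0,0,0,0,0,0,0,0,0,0,0,0,0,0,0,0,0,0,0,0,0,0,0],
  claw=-1,
)

```text
time_s: 27.12
tcp_pos: [0.4506, 0.1583, 0.0363]
eef_rot: [1.0, -0.0, 0.001, -0.0]
contact_force: [-1.3, -0.6, 5.3]
finger_gap: 0.7
```

servo_tool(
  commands=[0,0,-0.01,0,0,0,-0.02,0,0,0,-0.03,0,0,0,-0.03,0,0,0,0,0],
)

```text
time_s: 27.75
tcp_pos: [0.4515, 0.1588, 0.1276]
eef_rot: [1.0, -0.0, 0.003, -0.001]
contact_force: [-0.4, 0.7, -2.2]
finger_gap: 0.697
```

servo_tool(
  commands=[0.03,-0.02,0,0,0.05,-0.034,0,0,0.045,-0.032,0,0,0.03,-0.02,0,0,0,0,0.03,0,0,0,0.03,0,0,0,0.008,0,0,0,0,0,0,0,0,0],
)

```text
time_s: 28.88
tcp_pos: [0.6059, 0.2645, 0.0586]
eef_rot: [1.0, -0.0, 0.001, -0.001]
contact_force: [-0.0, -0.2, -2.0]
finger_gap: 0.702
```

Contact is expected at z of about 0.036.

servo_tool(
  commands=[0,0,0.009,0,0,0,0.006,0,0,0,0.004,0,0,0,0.0015,0,0,0,0,0],
)

```text
time_s: 29.5
tcp_pos: [0.6052, 0.2642, 0.0368]
eef_rot: [1.0, -0.0, 0.0, -0.0]
contact_force: [-0.5, 0.4, -1.8]
finger_gap: 0.698
```

servo_tool(
  commands=[0,0,0.0015,0,0,0,0.001,0,0,0,0,0],
)

```text
time_s: 29.88
tcp_pos: [0.6055, 0.2643, 0.0365]
eef_rot: [1.0, -0.0, 0.001, -0.0]
contact_force: [-3.5, -1.0, 7.2]
finger_gap: 0.699
```

servo_tool(
  commands=[0,0,0,0,0,0,0,0,0,0,0,0,0,0,0,0,0,0,-0.03,0,0,0,-0.04,0,0,0,-0.04,0,0,0,0,0],
  claw=1,
)

```text
time_s: 30.88
tcp_pos: [0.6077, 0.2651, 0.1485]
eef_rot: [1.0, -0.0, 0.004, -0.002]
contact_force: [0.9, 1.2, 0.0]
finger_gap: 0.996
```

servo_tool(
  commands=[-0.015,0.03,0,0,-0.025,0.052,0,0,-0.025,0.055,0,0,-0.025,0.055,0,0,-0.025,0.055,0,0,-0.02,0.052,0,0,-0.018,0.05,0,0,-0.0125,0.029,0,0,0,0,0,0.118,0,0,0,0.117],
)

```text
time_s: 32.12
tcp_pos: [0.4384, -0.1144, 0.1435]
eef_rot: [0.993, -0.12, -0.001, -0.0]
contact_force: [-0.0, 0.4, 0.8]
finger_gap: 0.999
```

servo_tool(
  commands=[0,0,0,0,0,0,0,0],
)

```text
time_s: 32.38
tcp_pos: [0.4391, -0.1136, 0.1438]
eef_rot: [0.993, -0.116, -0.0, -0.0]
contact_force: [1.0, -0.1, 0.7]
finger_gap: 0.999
```

```bash
python3 - <<'E'
from a import *
s=telemetry.observe();print(s["tcp_pos"],s["finger_gap"],np.round(s["q"],2),s["eef_rot"])
d=vision.grab_frame("side");save(d,"s6.png",(180,60,460,270),2.2)
print([(round(r["p"],2),np.round(r["position"],4)) for r in finder.pinpoint("soap_bar",d)],fit("pegs_tin",d,[.605,.2645],.01))
print([(round(r["p"],2),np.round(r["position"],4)) for r in finder.pinpoint("soap_dish",d)])
# footprint of yellow bar in side view: fit box
hsv=cv2.cvtColor(d["frame"],cv2.COLOR_RGB2HSV); m=cv2.inRange(hsv,(22,120,40),(36,255,255));n,l,st,cc=cv2.connectedComponentsWithStats(m)
g=proj(d,[.44,-.1135,.026]);i=min(range(1,n),key=lambda i:np.hypot(*(cc[i]-g))+(1e3 if st[i,4]<300 else 0));best=(l==i)
def cost(p):
    c,s_=np.cos(p[2]),np.sin(p[2]);P=np.array([proj(d,[p[0]+c*a-s_*b,p[1]+s_*a+c*b,z]) for a in(-.043,.043) for b in(-.026,.026) for z in(.01,.042)])
    mm=np.zeros((1600,2560),np.uint8);cv2.fillConvexPoly(mm,cv2.convexHull(((P+.5)*4).astype(np.float32)).astype(np.int32),1)
    return np.abs(cv2.resize(mm.astype(np.float32),(640,400),interpolation=cv2.INTER_AREA)-best).sum()
r=minimize(cost,[.44,-.1135,-.235],method="Nelder-Mead",options=dict(initial_simplex=[[.44,-.1135,-.235],[.446,-.1135,-.235],[.44,-.1075,-.235],[.44,-.1135,-.15]]));print("box",r.x,r.fun,best.sum())
E
```

```text
[ 0.4391325  -0.11361727  0.14384331] 0.9994276892811872 [ 0.1   0.41  0.15  2.05 -0.09  0.69 -1.5 ] [ 9.93218117e-01 -1.16265049e-01 -4.55409626e-04 -5.37616408e-05]
[(0.98, array([ 0.2676, -0.227 ,  0.0033])), (0.76, array([ 0.4407, -0.1169,  0.012 ])), (0.74, array([0.295 , 0.1772, 0.0027]))] (array([0.6047, 0.2632]), 62, 1772)
[(0.71, array([0.4596, 0.1606, 0.0007]))]
box [ 0.4383642  -0.11696296 -0.17527263] 129.75 816
```

View pics/s6.png

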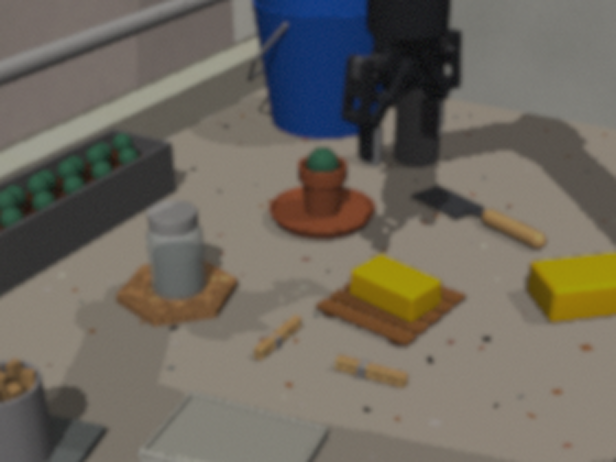

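servo_tool(
  commands=[0,0,0.03,0,0,0,0.04,0,0,0.001,0.03,0,0,0,0.015,0,0,0,0,0,0,0,0,0],
)

```text
time_s: 33.33
tcp_pos: [0.4398, -0.115, 0.0298]
eef_rot: [0.993, -0.117, 0.001, 0.0]
contact_force: [-0.8, 0.4, 0.5]
finger_gap: 0.997
```

servo_tool(
  commands=[0,0,0.01,0,0,0,0.005,0,0,0,0,0],
)

```text
time_s: 33.7
tcp_pos: [0.4389, -0.1147, 0.0139]
eef_rot: [0.993, -0.117, -0.0, -0.0]
contact_force: [-0.2, -1.0, -0.3]
finger_gap: 0.997
```

servo_tool(
  commands=[0,0,0,0,0,0,0,0,0,0,0,0,0,0,0,0,0,0,0,0,0,0,0,0],
  claw=-1,
)

```text
time_s: 34.45
tcp_pos: [0.4432, -0.1161, 0.0174]
eef_rot: [0.993, -0.118, 0.005, 0.001]
contact_force: [-0.7, -0.4, 23.8]
finger_gap: 0.005
```

servo_tool(
  commands=[0,0,-0.01,0,0,0,-0.02,0,0,0,-0.03,0,0,0,-0.03,0,0,0,0,0,0,0,0,0],
)

```text
time_s: 35.2
tcp_pos: [0.4385, -0.1146, 0.1038]
eef_rot: [0.993, -0.117, -0.001, -0.0]
contact_force: [-0.6, -0.6, -0.3]
finger_gap: 0.001
```

```bash
python3 - <<'E'
from a import *
s=telemetry.observe();print(s["tcp_pos"],s["finger_gap"],s["contact_force"],s["eef_rot"])
d=vision.grab_frame("side");save(d,"s7.png",(240,80,480,260),2.2)
d=vision.grab_frame("top")
def pts(m,z):
    c=max(cv2.findContours(m.astype(np.uint8),cv2.RETR_EXTERNAL,cv2.CHAIN_APPROX_NONE)[0],key=cv2.contourArea)[:,0,:]
    return np.array([ray(d,p,z)[:2] for p in c],np.float32)
print("dish",[cv2.minAreaRect(pts(finder.outline_of("soap_dish",d)[0]["pixels"],.012)*1000)])
E
```

```text
[ 0.43848402 -0.11455805  0.10375835] 0.000766405072074585 [-0.64646824 -0.61853819 -0.26654975] [ 9.93103899e-01 -1.17235596e-01 -6.64745336e-04 -1.34377251e-04]
dish [((455.2684631347656, 158.20672607421875), (137.81874084472656, 91.4311294555664), 8.09421157836914)]
```

View pics/s7.png

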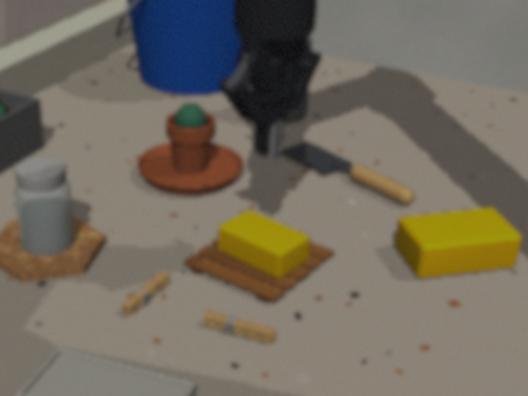

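The fingers shut above the bar (gap 0, 24 N upward), so the tips seem to sit higher than the reported TCP. In s7 the shut fingertip is at about crop (268,153). I'll compare that with the projection.

```bash
python3 - <<'E'
from a import *
s=telemetry.observe();p=s["tcp_pos"];print(p)
d=vision.grab_frame("side")
for dz in (0,.01,.02,.03): print(dz,proj(d,[p[0],p[1],p[2]+dz]))
dt=vision.grab_frame("top"); print(proj(dt,p),proj(dt,[p[0],p[1],p[2]+.025]))
f=np.ascontiguousarray(d["frame"]);g=f[110:210,310:410].copy();g=cv2.resize(g,None,fx=4,fy=4,interpolation=cv2.INTER_CUBIC)
for dz,c in ((0,(255,0,0)),(.025,(0,255,0))):
    u=(proj(d,[p[0],p[1],p[2]+dz])-[310,110]+.5)*4; cv2.circle(g,(int(u[0]),int(u[1])),4,c,-1)
h=dt["frame"][140:240,310:410];h=cv2.resize(h,None,fx=4,fy=4,interpolation=cv2.INTER_CUBIC)
for dz,c in ((0,(255,0,0)),(.025,(0,255,0))):
    u=(proj(dt,[p[0],p[1],p[2]+dz])-[310,140]+.5)*4; cv2.circle(h,(int(u[0]),int(u[1])),4,c,-1)
cv2.imwrite("pics/tip.png",np.hstack([g,h])[:,:,::-1])
E
```

```text
[ 0.43829415 -0.11459751  0.10325624]
0 [360.00935818 160.4260937 ]
0.01 [360.2088443  156.38368733]
0.02 [360.41061726 152.29494012]
0.03 [360.61471661 148.15905063]
[371.22349352 207.94626146] [373.24436541 207.41095046]
```

View pics/tip.png

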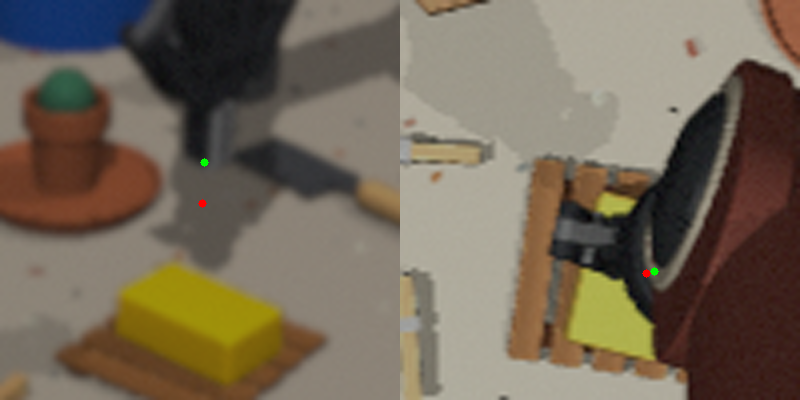

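Confirmed: the real fingertip is about 25 mm above the reported TCP (green dot). I'll regrip the soap with that correction, to a reported z of about -0.010.

servo_tool(
  commands=[0.001,0,0,0,0,0,0,0,0,0,0,0,0,0,0,0,0,0,0.025,0,0,0,0.03,0,0,0,0.025,0,0,0,0,0,0,0,0,0],
  claw=1,
)

```text
time_s: 36.58
tcp_pos: [0.4407, -0.1152, 0.0249]
eef_rot: [0.993, -0.117, 0.001, 0.0]
contact_force: [0.7, 0.1, 1.6]
finger_gap: 1.0
```

servo_tool(
  commands=[0,0,0.012,0,0,0,0.01,0,0,0,0.008,0,0,0,0,0,0,0,0,0],
)

```text
time_s: 37.2
tcp_pos: [0.4402, -0.1151, -0.0058]
eef_rot: [0.993, -0.117, 0.0, -0.0]
contact_force: [1.1, 0.4, 0.3]
finger_gap: 1.001
```

servo_tool(
  commands=[0,0,0.003,0,0,0,0,0],
)

```text
time_s: 37.45
tcp_pos: [0.4401, -0.115, -0.0088]
eef_rot: [0.993, -0.117, -0.0, -0.0]
contact_force: [-0.2, -0.5, -0.6]
finger_gap: 1.001
```

servo_tool(
  commands=[0,0,0,0,0,0,0,0,0,0,0,0,0,0,0,0,0,0,0,0,0,0,0,0],
  claw=-1,
)

```text
time_s: 38.2
tcp_pos: [0.4402, -0.1151, -0.0085]
eef_rot: [0.993, -0.117, 0.0, -0.0]
contact_force: [-1.1, 0.5, 5.4]
finger_gap: 0.6
```

servo_tool(
  commands=[0,0,-0.01,0,0,0,-0.02,0,0,0,-0.03,0,0,0,-0.03,0,0,0,0,-0.125,0,0,0,-0.125,0,0,0,-0.125,0,0,0,0],
)

```text
time_s: 39.2
tcp_pos: [0.4398, -0.115, 0.0813]
eef_rot: [0.998, 0.069, -0.0, -0.0]
contact_force: [-0.4, -0.5, -2.4]
finger_gap: 0.603
```

```bash
python3 - <<'E'
from a import *
s=telemetry.observe();p=s["tcp_pos"];print(p,s["finger_gap"],s["contact_force"],s["eef_rot"],"yaw",2*np.arctan2(s["eef_rot"][1],s["eef_rot"][0]))
d=vision.grab_frame("side")
hsv=cv2.cvtColor(d["frame"],cv2.COLOR_RGB2HSV); m=cv2.inRange(hsv,(22,120,40),(36,255,255));n,l,st,cc=cv2.connectedComponentsWithStats(m)
g=proj(d,[*p[:2],p[2]+.035]);i=min(range(1,n),key=lambda i:np.hypot(*(cc[i]-g))+(1e3 if st[i,4]<300 else 0));best=(l==i)
def cost(p):
    c,s_=np.cos(.14),np.sin(.14);P=np.array([proj(d,[p[0]+c*a-s_*b,p[1]+s_*a+c*b,p[2]+z]) for a in(-.043,.043) for b in(-.026,.026) for z in(0,.032)])
    mm=np.zeros((1600,2560),np.uint8);cv2.fillConvexPoly(mm,cv2.convexHull(((P+.5)*4).astype(np.float32)).astype(np.int32),1)
    return np.abs(cv2.resize(mm.astype(np.float32),(640,400),interpolation=cv2.INTER_AREA)-best).sum()
x0=[*p[:2],p[2]+.019]
r=minimize(cost,x0,method="Nelder-Mead",options=dict(initial_simplex=[x0]+[list(np.array(x0)+np.eye(3)[k]*.006) for k in range(3)]));print("box",r.x,r.fun,best.sum())
save(d,"s8.png",(240,80,480,260),2.2)
E
```

```text
[ 0.43979275 -0.11503885  0.08131461] 0.6030403172078783 [-0.44583068 -0.51368965 -2.44741103] [ 9.97609695e-01  6.91001059e-02 -1.63407113e-04 -2.13481182e-04] yaw 0.1383104341327312
box [ 0.44035156 -0.11967459  0.09923578] 569.125 425
```

View pics/s8.png

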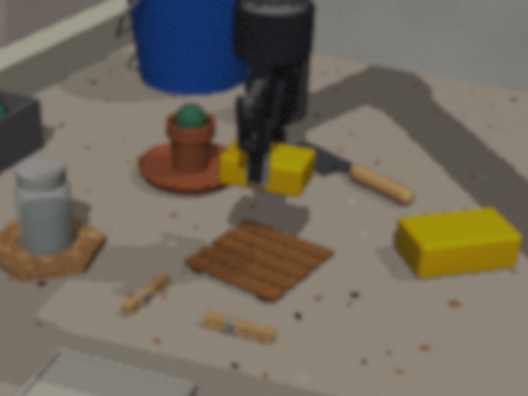

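Level grip. Moving to the dish.

servo_tool(
  commands=[0.0088,-0.03,0,0,0.0088,-0.05,0,0,0.0088,-0.055,0,0,0.0088,-0.055,0,0,0.0088,-0.05,0,0,0.009,-0.0283,0,0,0,0,0.03,0,0,0,0.03,0,0,0,0,0,0,0,0,0],
)

```text
time_s: 40.5
tcp_pos: [0.4558, 0.1581, 0.0219]
eef_rot: [0.998, 0.069, 0.001, -0.0]
contact_force: [0.8, 0.4, -1.1]
finger_gap: 0.604
```

servo_tool(
  commands=[0,0,0.012,0,0,0,0.008,0,0,0,0.005,0,0,0,0.0025,0,0,0,0,0],
)

```text
time_s: 41.12
tcp_pos: [0.4552, 0.158, -0.0064]
eef_rot: [0.998, 0.07, -0.0, 0.0]
contact_force: [-0.5, -0.3, -2.6]
finger_gap: 0.6
```

servo_tool(
  commands=[0,0,0.0015,0,0,0,0.001,0,0,0,0,0],
)

```text
time_s: 41.5
tcp_pos: [0.4554, 0.158, -0.0085]
eef_rot: [0.998, 0.07, 0.0, -0.0]
contact_force: [-0.6, -0.3, 2.1]
finger_gap: 0.597
```

servo_tool(
  commands=[0,0,0,0,0,0,0,0,0,0,0,0,0,0,0,0,0,0,-0.03,0,0,0,-0.05,0,0,0,-0.05,0,0,0,-0.02,0.138,0,0,0,0],
  claw=1,
)

```text
time_s: 42.62
tcp_pos: [0.4562, 0.1584, 0.1426]
eef_rot: [1.0, 0.002, 0.002, -0.001]
contact_force: [0.6, 0.7, 0.4]
finger_gap: 1.0
```

servo_tool(
  commands=[0.03,-0.021,0,0,0.045,-0.032,0,0,0.045,-0.032,0,0,0.03,-0.021,0,0,0,0,0,0,0,0,0,0],
)

```text
time_s: 43.38
tcp_pos: [0.6035, 0.263, 0.1393]
eef_rot: [1.0, 0.001, -0.002, 0.001]
contact_force: [-0.0, -0.5, 0.7]
finger_gap: 1.003
```

```bash
python3 - <<'E'
from a import *
s=telemetry.observe();print(s["tcp_pos"],s["eef_rot"])
for n in ["side","top"]:
    d=vision.grab_frame(n); print(n,[(round(r["p"],2),np.round(r["position"],4)) for r in finder.pinpoint("soap_bar",d)], fit("pegs_tin",d,[.605,.264],.01))
    if n=="top":
        hsv=cv2.cvtColor(d["frame"],cv2.COLOR_RGB2HSV); m=cv2.inRange(hsv,(24,130,50),(36,255,255))
        c=[k for k in cv2.findContours(m,0,1)[0] if cv2.contourArea(k)>200]
        for k in c:print(cv2.minAreaRect(np.array([ray(d,p,.042)[:2]*1000 for p in k[:,0]],np.float32)))
        c=max(cv2.findContours(finder.outline_of("slat_stand",d)[0]["pixels"].astype(np.uint8),0,1)[0],key=cv2.contourArea)
        print("slat",cv2.minAreaRect(np.array([ray(d,p,.01)[:2]*1000 for p in c[:,0]],np.float32)))
    save(d,n+"9.png",(140,80,460,300),2)
E
```

```text
[0.6035449  0.26300841 0.13925007] [ 0.99999675  0.00118883 -0.00196904  0.00109759]
side [(0.7, array([ 0.2659, -0.2236,  0.003 ])), (0.65, array([0.2947, 0.1775, 0.0015])), (0.56, array([0.4529, 0.1549, 0.0123]))] (array([0.6049, 0.2636]), 66, 1761)
top [(0.88, array([0.2948, 0.1756, 0.0038]))] (array([0.6061, 0.2631]), 113, 879)
((287.3910827636719, -206.59205627441406), (52.81267166137695, 65.47225189208984), 42.05596160888672)
((454.5212707519531, 157.7407989501953), (83.89311218261719, 48.32707977294922), 8.244221687316895)
slat ((443.6675109863281, -115.66551208496094), (115.78446960449219, 114.86991119384766), 82.23088073730469)
```

View pics/side9.png

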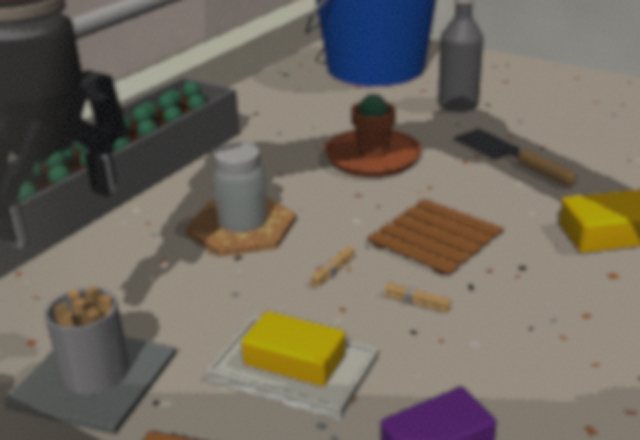

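The soap lies centred and aligned in the dish (0.4545, 0.158). Last, the tin goes to the slats.

servo_tool(
  commands=[0,0,0.03,0,0,0,0.03,0,0,0,0,0],
)

```text
time_s: 44.1
tcp_pos: [0.6029, 0.2635, 0.079]
eef_rot: [1.0, 0.001, -0.003, 0.001]
contact_force: [-0.0, -0.2, 0.2]
finger_gap: 1.001
```

servo_tool(
  commands=[0,0,0.02,0,0,0,0.02,0,0,0,0.011,0,0,0,0,0,0,0,0,0],
)

```text
time_s: 44.72
tcp_pos: [0.6059, 0.2646, 0.0315]
eef_rot: [1.0, 0.001, 0.001, -0.0]
contact_force: [0.9, 0.2, 0.2]
finger_gap: 0.997
```

servo_tool(
  commands=[0,0,0,0,0,0,0,0,0,0,0,0,0,0,0,0,0,0,0,0,0,0,0,0],
  claw=-1,
)

```text
time_s: 45.48
tcp_pos: [0.606, 0.2643, 0.0314]
eef_rot: [1.0, 0.001, 0.001, -0.0]
contact_force: [0.0, -1.0, 6.1]
finger_gap: 0.703
```

servo_tool(
  commands=[0,0,-0.01,0,0,0,-0.02,0,0,0,-0.04,0,0,0,-0.04,0,0,0,0,0,0,0,0,0],
)

```text
time_s: 46.22
tcp_pos: [0.6042, 0.2641, 0.14]
eef_rot: [1.0, 0.001, -0.001, 0.0]
contact_force: [1.3, 0.7, -2.6]
finger_gap: 0.703
```

servo_tool(
  commands=[-0.014,0.03,0,0,-0.022,0.05,0,0,-0.024,0.056,0,0,-0.024,0.057,0,0,-0.024,0.057,0,0,-0.022,0.054,0,0,-0.018,0.046,0,0,-0.014,0.03,0,0,0,0,0.03,0,0,0,0.03,0],
)

```text
time_s: 47.48
tcp_pos: [0.4427, -0.1164, 0.0789]
eef_rot: [1.0, 0.0, -0.001, -0.0]
contact_force: [0.6, 0.2, -2.3]
finger_gap: 0.704
```

servo_tool(
  commands=[0,0,0.02,0,0,0,0,0,0,0,0,0],
)

```text
time_s: 47.85
tcp_pos: [0.4437, -0.116, 0.0603]
eef_rot: [1.0, 0.001, -0.0, -0.0]
contact_force: [-0.5, -0.2, -2.2]
finger_gap: 0.7
```

servo_tool(
  commands=[0,0,0.012,0,0,0,0.007,0,0,0,0.004,0,0,0,0.003,0,0,0,0,0],
)

```text
time_s: 48.48
tcp_pos: [0.4437, -0.116, 0.0341]
eef_rot: [1.0, 0.001, -0.0, -0.0]
contact_force: [0.2, -0.2, -1.1]
finger_gap: 0.699
```

servo_tool(
  commands=[0,0,0.0015,0,0,0,0.001,0,0,0,0,0],
)

```text
time_s: 48.85
tcp_pos: [0.4437, -0.116, 0.0317]
eef_rot: [1.0, 0.001, 0.0, -0.0]
contact_force: [-0.1, 0.0, -1.2]
finger_gap: 0.7
```

servo_tool(
  commands=[0,0,0.001,0,0,0,0,0],
)

```text
time_s: 49.1
tcp_pos: [0.4439, -0.1161, 0.0313]
eef_rot: [1.0, 0.001, 0.0, -0.0]
contact_force: [-0.9, -0.3, 4.9]
finger_gap: 0.702
```

Contact made. I'll release and retreat upward, clear of the view.

servo_tool(
  commands=[0,0,0,0,0,0,0,0,0,0,0,0,0,0,0,0,0,0,-0.03,0,0,0,-0.05,0,0,0,-0.05,0,0,0,0,0],
  claw=1,
)

```text
time_s: 50.1
tcp_pos: [0.4464, -0.1168, 0.1642]
eef_rot: [1.0, 0.001, 0.004, 0.001]
contact_force: [0.9, -0.3, -1.2]
finger_gap: 0.997
```

servo_tool(
  commands=[0,0.04,0,0,0,0.055,0,0,0,0.055,0,0,0,0.055,0,0,0,0.04,0,0,0,0,0,0,0,0,0,0],
)

```text
time_s: 50.98
tcp_pos: [0.4438, -0.3595, 0.1593]
eef_rot: [1.0, 0.001, -0.001, -0.001]
contact_force: [-0.2, 0.2, -1.3]
finger_gap: 0.998
```

```bash
python3 - <<'E'
from a import *
s=telemetry.observe();print(s["time_s"],s["tcp_pos"],s["contact_force"])
for n in ["side","top"]:
    d=vision.grab_frame(n); print(n,{t:fit(t,d,x,.01) for t,x in (("pegs_tin",[.4437,-.116]),("glass_jar",[.655,-.022]),("cactus_pot",[.612,-.2615]))})
    if n=="top": dt=d
    else: ds=d
o=np.hstack([ds["frame"][80:300,140:460],dt["frame"][80:300,150:470]]);cv2.imwrite("pics/end.png",cv2.resize(o,None,fx=1.25,fy=1.25)[:,:,::-1])
E
```

```text
50.975 [ 0.44375743 -0.3595116   0.15930614] [-0.20445438  0.22516018 -1.31894108]
side {'pegs_tin': (array([ 0.4423, -0.1142]), 54, 1055), 'glass_jar': (array([ 0.6529, -0.0223]), 107, 1005), 'cactus_pot': (array([ 0.611 , -0.2615]), 44, 573)}
top {'pegs_tin': (array([ 0.4453, -0.1171]), 29, 788), 'glass_jar': (array([ 0.6537, -0.0226]), 87, 748), 'cactus_pot': (array([ 0.6131, -0.2618]), 28, 753)}
```

View pics/end.png

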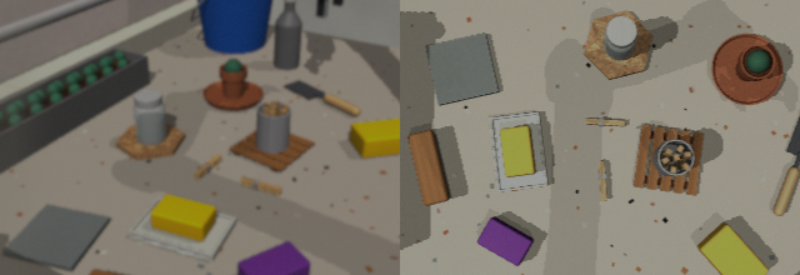

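All four things are upright and centred on their own stands, and the gripper is clear. Handing in.

```bash
python3 -c "
from plant import order;print(order.job_done())"
```

```text
the job is handed in; nothing more can be done
None
```

I moved all four things to their own stands and handed the job in at about 51 s of the 134 s allowed. I parked the jar and then the tin on the bare tile along the way. The hand-in gives no verdict, so these results rest on my last camera checks.

- **Final positions:** the pot, tin and jar were each fitted within about 3 mm of their stand's middle, in both cameras. The soap was about 1 mm off the dish's middle and lined up with it to within 0.01 rad. That soap fit was made right after I set it down; the last picture shows it still in place. All four stand upright with the gripper clear of them.
- **What went wrong:** the first grasp of the soap missed. The fingers shut above the bar and pressed on it with about 24 N, but the bar stayed in place.
- **Cause:** pictures showed the real fingertips about 25 mm higher than the reported tool position. I allowed for that, and the second grasp held. The earlier jar, pot and tin grasps had therefore been higher than planned, but they held.
- **Force reading:** at the end the free tool still showed about -1.3 N vertically. The pictures show nothing touching it, so I took it as drift.

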